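Post a weld test coupon through the drop-box flap

ROBOT

A 6-joint arm with a two-finger parallel gripper is mounted at the origin on the work surface. World frame = base frame: x ahead of the robot, y to its left, z up, the work surface at z = 0. Lengths are in m, angles in rad, forces in N, time in s.
With the tool pointing down it reaches from about 0.35 to 0.925 m from the base axis. Payload 6.4 kg.
Tool frame: the origin (TCP) lies on the centre line of the jaws, within the pads' length; the fingertips stand 8 mm ahead of it and the grasp point (between the pads) lies 11 mm behind it (robot.nose_length is the distance from the TCP to the fingertips, in m); z points along the fingers, y is the line along which they close (so a half turn about z gives the same grasp; the last joint's range is limited). The gripper opens to 85 mm and grips with 20 to 120 N. Pads are 22 mm wide; open, the fingers measure 114 mm over their backs; the gripper's body (76 mm by 85 mm) begins 54 mm behind the grasp point. The pads swing forward as they close: fully open they stand 13 mm farther back than shut.
Start: joints at [1.088, 0.245, 1.558, -0, 1.339, -0.174], TCP at [0.198, 0.619, 0.239] pointing down, gripper open.
Joint ranges: [-3.13, 3.13], [-1.02, 2.26], [0.13, 2.54], [-0.95, 4.09], [0.21, 2.88], [-2.74, 2.74]. Speed limits (rad/s): [2.57, 2.57, 3.14, 3.14, 3.14, 3.14].

INTERFACE

Orientations are given as a unit quaternion [x, y, z, w].
In Python, from cell import telemetry, imaging, workorder, robot gives the robot as it stands.
- The arm moves only by the tool play_rows, never from a script. Its argument "moves" is a list of rows, each an object of numbers: "jaw": the closure, from 0 (fully open) to 1 (shut); "x", "y", "z": the shift along the tool's x, y, z in m; "ax", "ay", "az": the turn, a rotation vector about the tool's x, y, z in degrees. In form: [{"jaw": .., "x": .., "y": .., "z": .., "ax": .., "ay": .., "az": ..}, ...]. A call has 1 to 12 rows; each row is the pose to reach, as a shift and turn from the pose commanded when the call began, along the tool's axes at that moment; what a row does not reach only later rows make up. A row lasts 1/12 s, in which the tool goes at most 41.7 mm and 7.16 degrees, less where a joint would pass 70% of its speed; a pose out of reach is approached as far as the arm can. A call with a gripper value outside its range is refused whole. The fingers move at their own pace and stop on an object; "force" is the grip in N (left out, the last holds). Time passes only in rows, so rows that repeat a pose let the fingers close. It gives the time, the measured TCP pose, the force, the opening and the grip force at its end, in the units of the state.
- telemetry.sense(): the state, without advancing time (a new reading comes with each control period).
- imaging.get_image(name): name is "scene" or "top" or "wrist"; returns a dict with "frame" (400x640x3 uint8, red, green, blue), "camera_matrix" (3x3 intrinsics, pixels), "R" (3x3) and "t" (3): a world point X has camera coordinates R X + t. Camera axes: x right, y down, z forward; pixel columns grow to the right and rows downward; lengths in m; the calibration is good to about 2 mm. A picture is of the moment at which its call begins. There is no depth.
- workorder.job_done(): hands the job in; it is judged then, once.
The state is a dict: "clock": time; "qpos": joint angles; "joint_vel": joint speeds; "joint_torque": joint torques, N m; "eef_pos": TCP position; "ee_rot": TCP orientation; "contact_force": force on the tool from outside, world axes, zero at the start; "ft_torque": the same for the moment, N m; "grip_width": opening from 0.0 (shut) to 1.0 (fully open); "finger_force": force on a finger pad.
Only numpy, scipy, OpenCV 4.12 (cv2) and the standard library are available. Lean on these libraries where they do the work, as an engineer would, in place of code of your own. Each camera call takes 0.05 s, during which the arm holds its last target. There are 200 camera calls.

TASK

Without picking it up, push the loose weld coupon sideways with the fingertips until its long side lies flat against the guide fence of the feed tray, then push it lengthwise along the fence so that it opens the hanging flap and drops into the box. Draw the fingers back so that the flap swings fully shut. Leave the pipe stub, hammer and spray can where they are.

Things in the scene. Friction and masses are not known exactly. Their poses are not given: they have to be found in the camera images.
- chute: Fixed grey steel drop box with a flat steel feed tray. Origin on the bench below the slot; +x is the feed direction, tray to box (roughly the robot's left), +y across, roughly towards the robot, z up. Tray top z 130 mm, spanning x -240 to +10, y -50 to +115 mm, open at its -x and +y edges.
- fence (a point): Middle of the foot of the guide fence's inner face, at chute (-115, -29, 130) mm, axes as the chute's. The fence is a straight steel bar along chute x on the tray's -y side, from x -240 mm to the box front, 12 mm high, 6 mm thick; the coupon goes on its +y side.
- slot (a point): Middle of the slot's lower edge in the box front, at chute (0, 4, 130) mm, axes as the chute's. The front is a 4 mm wall (chute x 0 to 4), 46 mm high above the tray; the slot spans chute y -29 to +37 mm, 36 mm high from the tray up. The flap hangs just inside; the tray floor ends at chute x +10 mm, behind it the pit.
- pit (a point): Middle of the box's inner floor, at chute (97, 32, 8) mm, axes as the chute's. The pit spans chute x 10 to 184, y -44 to 109 mm, 122 mm deep below the tray, roofed with clear sheet whose top is 46 mm above the tray. A coupon pushed past its balance over the tray's end drops in.
- flap (a joint): Steel flap in the slot, 62 wide, 34 high, 3 mm thick, 60 g, hanging from a hinge along y at chute x 7.5 mm, 37 mm above the tray; its lower edge is 2 mm above the tray. 0 = hanging shut; grows as it swings into the box, up to 1.45 rad. A light push opens it; it cannot swing out over the tray and falls shut by itself in under a second.
- coupon_mid (a point): Centre of the loose weld coupon: flat dark rolled-steel plate 100 x 50 x 8 mm, about 0.3 kg, long axis x, thickness z, with a bright weld bead, about 2 mm proud and only seen, not felt, across the middle of its top. It lies flat on the tray (centre 134 mm above the bench), away from the fence and somewhat turned.
- pipe_stub: Bystander: short steel pipe, 42 mm outside diameter, 38 mm high, standing on the tray near the box front, at the +y side away from the fence. Origin at the centre of its underside.
- hammer: Bystander: hammer, 260 mm long, lying on the bench. Origin under its middle.
- spray_can: Bystander: white can, 60 mm diameter, 170 mm tall, standing on the bench. Origin at the centre of its underside.
- coupon: The same weld coupon; origin at the centre of its underside, axes as for its centre point.
Mind the look-alikes: they are no part of the job. Of the things that look like the coupon, the largest one is meant.

How it is judged:
By the outcome, as a careful person would: the job done as asked, in the order asked, and still so for the second after the job is handed in, with the robot touching nothing.
It also fails if it takes over 48 s, if anything falls off the work surface, if the arm or the gripper's body presses on something with over 40 N, if the wrist force passes 120 N, or if a joint passes its speed limit or range.

## Working session

There is one attempt and no reset: what is moved stays moved. The work goes in short steps, Python scripts to look and compute and a tool call to move; the robot and the scene stay as the last step left them, time stands still between calls to the robot, and variables do not carry over. Pictures are saved under pics/ and viewed, at most 10 in all, crops included, and the job is handed in when it is done.

Besides the shell and the picture viewer there is one more tool, called after "Emit:" as a command line: name --argument value ..., lists and objects as JSON in quotes. play_rows: Moves the arm, as the interface text tells. Its arguments: {"type":"object","properties":{"moves":{"type":"array","items":{"type":"object","properties":{"jaw":{"type":"number"},"x":{"type":"number"},"y":{"type":"number"},"z":{"type":"number"},"ax":{"type":"number"},"ay":{"type":"number"},"az":{"type":"number"}}}},"force":{"type":"number"}},"required":["moves"]}

```bash
mkdir -p pics; cat > h.py <<'E'
import numpy as np, cv2
from cell import telemetry, imaging, workorder, robot
def grab(n,f):
    d=imaging.get_image(n); cv2.imwrite('pics/'+f,d['frame'][...,::-1]); np.savez('pics/'+f+'.npz',**{k:np.array(d[k]) for k in d}); return d
def ray(d,u,v,z):
    K,R,t=np.array(d['camera_matrix']),np.array(d['R']),np.array(d['t'])
    c=-R.T@t; r=R.T@np.linalg.inv(K)@np.array([u,v,1.]); return c+r*(z-c[2])/r[2]
def proj(d,X):
    K,R,t=np.array(d['camera_matrix']),np.array(d['R']),np.array(d['t'])
    p=K@(R@np.array(X)+t); return p[:2]/p[2]
E
python3 - <<'E'
from h import *
a=grab('top','top0.png');b=grab('scene','sc0.png')
print(telemetry.sense())
for d in(a,b): print((-np.array(d['R']).T@d['t']).round(3), np.array(d['R']).round(2).tolist())
E
```

```text
{'clock': 0.1, 'qpos': array([ 1.08791586e+00,  2.45722526e-01,  1.55891470e+00, -9.57716707e-06,
        1.33869338e+00, -1.74106715e-01]), 'joint_vel': array([ 0.0003828 , -0.00215615, -0.00264898,  0.00049854,  0.00107494,
       -0.00064476]), 'joint_torque': array([ 5.81933382e-04, -4.30677187e+01, -3.27128577e+01, -1.68796782e-04,
        2.86411028e-03, -2.21920095e-05]), 'eef_pos': array([0.19729655, 0.61881466, 0.23829225]), 'ee_rot': array([ 1.53773146e-01,  9.88105796e-01, -8.24011919e-04, -2.75935932e-04]), 'contact_force': array([-0.56090899,  0.60025126, -0.73672427]), 'ft_torque': array([ 0.00980957,  0.01640624, -0.0483035 ]), 'finger_force': 0.0, 'grip_width': 1.0008623222936264}
[ 0.467 -0.05   1.227] [[-0.01, -1.0, -0.01], [-1.0, 0.01, -0.07], [0.07, 0.01, -1.0]]
[ 0.962 -0.774  0.789] [[0.87, 0.49, 0.01], [0.32, -0.54, -0.78], [-0.38, 0.68, -0.63]]
```

View pics/top0.png

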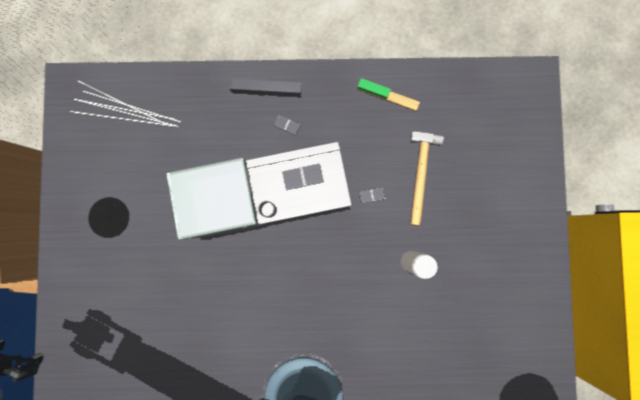

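View pics/sc0.png

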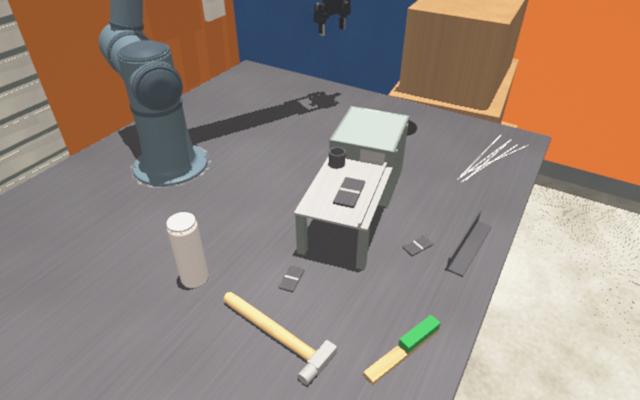

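The top view has three coupon-like plates: (303,177) on the tray, and (287,124) and (372,195) on the bench. The one on the tray is the largest and lies next to the fence, so it fits. The fence runs along the tray's upper edge, (248,158) to (338,147), and the box is on the left. I'll confirm with an enlarged crop and measure.

```bash
cat > m.py <<'E'
from h import *
def big(mask):
    cs,_=cv2.findContours(mask.astype(np.uint8),cv2.RETR_EXTERNAL,cv2.CHAIN_APPROX_NONE)
    return max(cs,key=cv2.contourArea)
def rectworld(d,c,z):
    p=np.array([ray(d,*q,z)[:2]*1000 for q in c[:,0]],np.float32); (cx,cy),(w,h),a=cv2.minAreaRect(p)
    b=cv2.boxPoints(((cx,cy),(w,h),a)); e=b[1]-b[0]; f=b[2]-b[1]; l=e if np.hypot(*e)>np.hypot(*f) else f
    if l[1]<0:l=-l
    return (round(cx,1),round(cy,1)),(round(w,1),round(h,1)),round(float(np.degrees(np.arctan2(l[1],l[0]))),2)
def coupon(d,win):
    x0,y0,x1,y1=win; g=cv2.cvtColor(d['frame'],cv2.COLOR_RGB2GRAY); m=np.zeros_like(g)
    m[y0:y1,x0:x1]=g[y0:y1,x0:x1]<120; m=cv2.morphologyEx(m,cv2.MORPH_CLOSE,np.ones((1,9),np.uint8))
    return big(m)
E
python3 - <<'E'
from m import *
L=lambda f:dict(np.load('pics/'+f+'.npz'))
d=L('top0.png')
im=d['frame'][110:250,160:390]; cv2.imwrite('pics/crop0.png',cv2.resize(im[...,::-1],None,fx=3.4,fy=3.4,interpolation=cv2.INTER_CUBIC))
print('coupon',rectworld(d,coupon(d,(275,160,330,192)),.138))
for n,w in(('A',(268,112,305,140)),('B',(357,182,388,206))): 
    try: 
        g=cv2.cvtColor(d['frame'],cv2.COLOR_RGB2GRAY);print(n,[int(v) for v in g[w[1]:w[3]:7,w[0]:w[2]:8].ravel()])
    except Exception as e: print(e)
g=cv2.cvtColor(d['frame'],cv2.COLOR_RGB2GRAY)
m=np.zeros_like(g); m[135:245,240:360]=g[135:245,240:360]>180
m=cv2.morphologyEx(m,cv2.MORPH_CLOSE,np.ones((5,5),np.uint8))
c=big(m);print('tray',rectworld(d,c,.130))
for u,v in((247,158),(338,144),(351,206),(256,224)): print((u,v),(ray(d,u,v,.13)*1000).round(0))
E
```

```text
Traceback (most recent call last):
  File "m.py", line 13, in coupon
    return big(m)
  File "m.py", line 4, in big
    return max(cs,key=cv2.contourArea)
ValueError: max() iterable argument is empty
```

View pics/crop0.png

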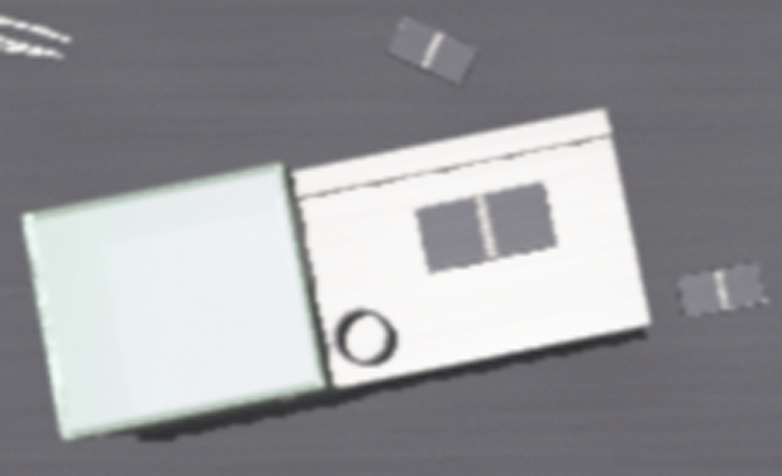

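The crop confirms it: the tray plate (about 40 px long) is clearly larger than the other two (about 26 px). The mask threshold was too low, so I'll raise it.

```bash
sed -i 's/<120/<170/' m.py
python3 - <<'E'
from m import *
d=dict(np.load('pics/top0.png.npz'))
g=cv2.cvtColor(d['frame'],cv2.COLOR_RGB2GRAY); print(g[176,270:335:3])
print('coupon',rectworld(d,coupon(d,(276,160,332,192)),.138))
m=np.zeros_like(g); m[135:245,247:360]=g[135:245,247:360]>185
m=cv2.morphologyEx(m,cv2.MORPH_CLOSE,np.ones((5,5),np.uint8))
print('tray',rectworld(d,big(m),.130))
for u,v in((246,160),(338,143),(351,205),(257,224)): print((u,v),(ray(d,u,v,.13)*1000).round(0))
# fence line shadow near crop (300,197)->(608,137)
for a in((160+300/3.4,110+197/3.4),(160+608/3.4,110+137/3.4)): print('fence',(ray(d,*a,.13)*1000).round(0))
# box roof corners at z .176 (crop)
for a in((25,215),(283,165),(327,385),(65,438)): print('roof',(ray(d,160+a[0]/3.4,110+a[1]/3.4,.176)*1000).round(0))
print('pipe top',ray(d,160+366/3.4,110+337/3.4,.168).round(3))
E
```

```text
[248 247 248 248 226 137 137 137 137 137 145 213 135 136 137 137 136 143
 245 248 248 248]
coupon ((593.0, -9.1), (48.9, 97.2), 101.64)
tray ((577.4, 16.7), (165.9, 267.6), 100.7)
(246, 160) [639. 136. 130.]
(338, 143) [ 680. -100.  130.]
(351, 205) [ 520. -131.  130.]
(257, 224) [475. 108. 130.]
fence [618. 130. 130.]
fence [ 661. -102.  130.]
roof [601. 321. 176.]
roof [635. 135. 176.]
roof [476. 104. 176.]
roof [441. 291. 176.]
pipe top [0.511 0.077 0.168]
```

Chute frame from the tray corners: origin about (588, 126.5) mm, +x at 100.6° in world. The coupon centre is at about chute (-134, 20) and turned about 1°. First move: go above the tray on the coupon's +y side, with tool y lined up with the fence.

```bash
cat > c.py <<'E'
from m import *
from scipy.spatial.transform import Rotation as Ro
PSI=np.radians(100.6); EX=np.array([np.cos(PSI),np.sin(PSI),0]); EY=np.array([-EX[1],EX[0],0]); O=np.array([588,126.5,0])
EZ=np.array([0,0,1.]); C=np.c_[EX,EY,EZ]
G=np.c_[EY,EX,-EZ]   # goal tool frame
def tochute(p): return C.T@(np.asarray(p)-O)
def where(tgt=None):
    s=telemetry.sense(); R=Ro.from_quat(s['ee_rot']).as_matrix(); p=s['eef_pos']*1000
    print('t %.2f'%s['clock'],'chute',tochute(p).round(1),'F',(C.T@s['contact_force']).round(1),'w %.2f'%s['grip_width'])
    print('turn',np.degrees(Ro.from_matrix(R.T@G).as_rotvec()).round(2))
    if tgt is not None: print('shift',(R.T@(O+C@np.array(tgt,float)-p)).round(1))
E
python3 -c "
from c import *
where((-134,75,262))"
```

```text
t 0.10 chute [555.8 293.5 238.3] F [ 0.7  0.4 -0.7] w 1.00
turn [ -0.09  -0.04 -28.29]
shift [-519.3 -503.9  -23. ]
```

Emit:
play_rows --moves '[{"jaw": 0.4, "x": -0.0, "y": 0, "z": -0.023}, {"jaw": 0.4, "x": -0.519, "y": -0.504, "z": -0.023, "az": -28.3}, {"jaw": 0.4, "x": -0.519, "y": -0.504, "z": -0.023, "az": -28.3}, {"jaw": 0.4, "x": -0.519, "y": -0.504, "z": -0.023, "az": -28.3}, {"jaw": 0.4, "x": -0.519, "y": -0.504, "z": -0.023, "az": -28.3}, {"jaw": 0.4, "x": -0.519, "y": -0.504, "z": -0.023, "az": -28.3}, {"jaw": 0.4, "x": -0.519, "y": -0.504, "z": -0.023, "az": -28.3}, {"jaw": 0.4, "x": -0.519, "y": -0.504, "z": -0.023, "az": -28.3}, {"jaw": 0.4, "x": -0.519, "y": -0.504, "z": -0.023, "az": -28.3}, {"jaw": 0.4, "x": -0.519, "y": -0.504, "z": -0.023, "az": -28.3}, {"jaw": 0.4, "x": -0.519, "y": -0.504, "z": -0.023, "az": -28.3}, {"jaw": 0.4, "x": -0.519, "y": -0.504, "z": -0.023, "az": -28.3}]'

```text
schema error: expected keys jaw, x, y, z, ax, ay, az
```

```bash
python3 -c "
from c import *
where((-134,75,220))"
```

```text
t 0.10 chute [555.8 293.5 238.3] F [ 0.7  0.4 -0.7] w 1.00
turn [ -0.09  -0.04 -28.29]
shift [-519.3 -503.8   19. ]
```

Emit:
play_rows --moves '[{"jaw": 0.4, "x": 0, "y": 0, "z": -0.023, "ax": 0, "ay": 0, "az": 0}, {"jaw": 0.4, "x": -0.519, "y": -0.504, "z": -0.023, "ax": 0, "ay": 0, "az": -28.3}, {"jaw": 0.4, "x": -0.519, "y": -0.504, "z": -0.023, "ax": 0, "ay": 0, "az": -28.3}, {"jaw": 0.4, "x": -0.519, "y": -0.504, "z": -0.023, "ax": 0, "ay": 0, "az": -28.3}, {"jaw": 0.4, "x": -0.519, "y": -0.504, "z": -0.023, "ax": 0, "ay": 0, "az": -28.3}, {"jaw": 0.4, "x": -0.519, "y": -0.504, "z": -0.023, "ax": 0, "ay": 0, "az": -28.3}, {"jaw": 0.4, "x": -0.519, "y": -0.504, "z": -0.023, "ax": 0, "ay": 0, "az": -28.3}, {"jaw": 0.4, "x": -0.519, "y": -0.504, "z": -0.023, "ax": 0, "ay": 0, "az": -28.3}, {"jaw": 0.4, "x": -0.519, "y": -0.504, "z": -0.023, "ax": 0, "ay": 0, "az": -28.3}, {"jaw": 0.4, "x": -0.519, "y": -0.504, "z": -0.023, "ax": 0, "ay": 0, "az": -28.3}, {"jaw": 0.4, "x": -0.519, "y": -0.504, "z": -0.023, "ax": 0, "ay": 0, "az": -28.3}, {"jaw": 0.4, "x": -0.519, "y": -0.504, "z": -0.023, "ax": 0, "ay": 0, "az": -28.3}]'

```text
clock: 1.1
eef_pos: [0.4118, 0.2174, 0.2621]
ee_rot: [-0.093, 0.996, 0.0, -0.0]
contact_force: [1.6, 0.3, 0.6]
grip_width: 0.598
finger_force: 0.0
```

```bash
python3 -c "
from c import *
where((-134,75,220))"
```

```text
t 1.10 chute [121.8 156.4 262.1] F [-0.  -1.7  0.6] w 0.60
turn [ 0.   -0.    0.02]
shift [ -81.4 -255.8   42.1]
```

Emit:
play_rows --moves '[{"jaw": 0.4, "x": -0.081, "y": -0.256, "z": 0, "ax": 0, "ay": 0, "az": 0}, {"jaw": 0.4, "x": -0.081, "y": -0.256, "z": 0, "ax": 0, "ay": 0, "az": 0}, {"jaw": 0.4, "x": -0.081, "y": -0.256, "z": 0, "ax": 0, "ay": 0, "az": 0}, {"jaw": 0.4, "x": -0.081, "y": -0.256, "z": 0, "ax": 0, "ay": 0, "az": 0}, {"jaw": 0.4, "x": -0.081, "y": -0.256, "z": 0, "ax": 0, "ay": 0, "az": 0}, {"jaw": 0.4, "x": -0.081, "y": -0.256, "z": 0, "ax": 0, "ay": 0, "az": 0}, {"jaw": 0.4, "x": -0.081, "y": -0.256, "z": 0, "ax": 0, "ay": 0, "az": 0}, {"jaw": 0.4, "x": -0.081, "y": -0.256, "z": 0.02, "ax": 0, "ay": 0, "az": 0}, {"jaw": 0.4, "x": -0.081, "y": -0.256, "z": 0.042, "ax": 0, "ay": 0, "az": 0}, {"jaw": 0.4, "x": -0.081, "y": -0.256, "z": 0.042, "ax": 0, "ay": 0, "az": 0}, {"jaw": 0.4, "x": -0.081, "y": -0.256, "z": 0.042, "ax": 0, "ay": 0, "az": 0}]'

```text
clock: 2.02
eef_pos: [0.5373, -0.0172, 0.2189]
ee_rot: [-0.092, 0.996, 0.001, -0.002]
contact_force: [-0.1, 0.6, -0.4]
grip_width: 0.604
finger_force: 0.0
```

```bash
python3 -c "
from c import *
where((-134,75,150))
grab('wrist','w1.png')
for p in ((-134,20,138),(-184,-29,130),(-34,85,168)): print(p)"
```

```text
t 2.02 chute [-131.9   76.3  218.9] F [ 0.6 -0.  -0.4] w 0.60
turn [ 0.09 -0.19  0.  ]
shift [-1.5 -2.2 68.9]
(-134, 20, 138)
(-184, -29, 130)
(-34, 85, 168)
```

View pics/w1.png

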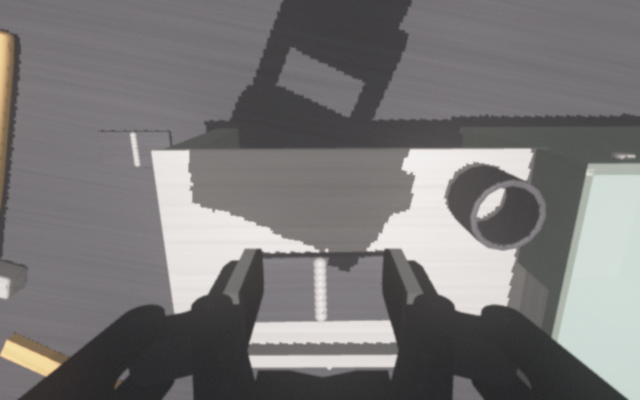

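The wrist view shows the coupon bead at (320,290), centred between the fingers. The coupon's robot-side edge is at row ~254, the fence is at rows ~345–355, and the pipe is at (508,213). I'll check the clearance from this view.

```bash
python3 -c "
from c import *
d=dict(np.load('pics/w1.png.npz'))
T=lambda u,v,z:tochute(ray(d,u,v,z/1000)*1000).round(1)
print('edge +y',T(290,254,138),T(375,254,138)); print('edge -y',T(290,321,138),T(375,321,138))
print('fence top inner',T(290,345,142),T(375,345,142),'foot',T(320,345,130)); print('tray corners',T(152,150,130),T(531,150,130),'pipe',T(508,213,168))"
```

```text
edge +y [-153.3   44.4  138. ] [-97.3  44.4 138. ]
edge -y [-154.6   -7.1  138. ] [-95.1  -7.1 138. ]
fence top inner [-154.7  -23.8  142. ] [-95.  -23.9 142. ] foot [-133.7  -33.7  130. ]
tray corners [-238.5  112.   130. ] [ -1.1 111.9 130. ] pipe [-30.2  83.5 168. ]
```

Emit:
play_rows --moves '[{"jaw": 0.4, "x": -0.001, "y": -0.002, "z": 0.035, "ax": 0, "ay": 0, "az": 0}, {"jaw": 0.4, "x": -0.001, "y": -0.002, "z": 0.06, "ax": 0, "ay": 0, "az": 0}, {"jaw": 0.4, "x": -0.001, "y": -0.002, "z": 0.073, "ax": 0, "ay": 0, "az": 0}, {"jaw": 0.4, "x": -0.001, "y": -0.002, "z": 0.077, "ax": 0, "ay": 0, "az": 0}, {"jaw": 0.4, "x": -0.001, "y": -0.002, "z": 0.078, "ax": 0, "ay": 0, "az": 0}, {"jaw": 0.4, "x": -0.001, "y": -0.002, "z": 0.078, "ax": 0, "ay": 0, "az": 0}]'

```text
clock: 2.57
eef_pos: [0.5408, -0.0192, 0.1441]
ee_rot: [-0.093, 0.996, -0.0, 0.001]
contact_force: [0.0, 0.1, 0.0]
grip_width: 0.6
finger_force: 0.0
```

Emit:
play_rows --moves '[{"jaw": 0.4, "x": 0, "y": 0, "z": 0.001, "ax": 0, "ay": 0, "az": 0}, {"jaw": 0.4, "x": 0, "y": 0, "z": 0.002, "ax": 0, "ay": 0, "az": 0}, {"jaw": 0.4, "x": 0, "y": 0, "z": 0.002, "ax": 0, "ay": 0, "az": 0}]'

```text
clock: 2.82
eef_pos: [0.5402, -0.0192, 0.1413]
ee_rot: [-0.092, 0.996, -0.0, 0.001]
contact_force: [0.7, 0.3, 0.0]
grip_width: 0.598
finger_force: 0.0
```

```bash
python3 -c "
from c import *
where()"
```

```text
t 2.82 chute [-134.5   73.7  141.3] F [ 0.1 -0.7  0. ] w 0.60
turn [-0.04  0.09  0.01]
```

Emit:
play_rows --moves '[{"jaw": 0.4, "x": 0, "y": 0, "z": 0.001, "ax": 0, "ay": 0, "az": 0}, {"jaw": 0.4, "x": 0, "y": 0, "z": 0.002, "ax": 0, "ay": 0, "az": 0}, {"jaw": 0.4, "x": 0, "y": 0, "z": 0.002, "ax": 0, "ay": 0, "az": 0}]'

```text
clock: 3.07
eef_pos: [0.5396, -0.0191, 0.1382]
ee_rot: [-0.092, 0.996, 0.0, -0.0]
contact_force: [0.3, 0.7, -0.3]
grip_width: 0.599
finger_force: 0.0
```

Emit:
play_rows --moves '[{"jaw": 0.4, "x": 0, "y": 0, "z": 0.001, "ax": 0, "ay": 0, "az": 0}, {"jaw": 0.4, "x": 0, "y": 0, "z": 0.002, "ax": 0, "ay": 0, "az": 0}, {"jaw": 0.4, "x": 0, "y": 0, "z": 0.002, "ax": 0, "ay": 0, "az": 0}]'

```text
clock: 3.32
eef_pos: [0.5395, -0.0191, 0.1361]
ee_rot: [-0.092, 0.996, 0.0, -0.0]
contact_force: [0.8, 0.1, 0.2]
grip_width: 0.599
finger_force: 0.0
```

Emit:
play_rows --moves '[{"jaw": 0.4, "x": 0, "y": 0, "z": 0.001, "ax": 0, "ay": 0, "az": 0}, {"jaw": 0.4, "x": 0, "y": 0, "z": 0.001, "ax": 0, "ay": 0, "az": 0}, {"jaw": 0.4, "x": 0, "y": 0, "z": 0.001, "ax": 0, "ay": 0, "az": 0}]'

```text
clock: 3.57
eef_pos: [0.5396, -0.0192, 0.1352]
ee_rot: [-0.092, 0.996, 0.0, -0.0]
contact_force: [-0.3, -0.1, -0.6]
grip_width: 0.601
finger_force: 0.0
```

Emit:
play_rows --moves '[{"jaw": 0.4, "x": 0, "y": 0, "z": 0.001, "ax": 0, "ay": 0, "az": 0}, {"jaw": 0.4, "x": 0, "y": 0, "z": 0.001, "ax": 0, "ay": 0, "az": 0}, {"jaw": 0.4, "x": 0, "y": 0, "z": 0.001, "ax": 0, "ay": 0, "az": 0}]'

```text
clock: 3.82
eef_pos: [0.5399, -0.0192, 0.1348]
ee_rot: [-0.092, 0.996, -0.0, 0.0]
contact_force: [-1.3, 0.4, 2.5]
grip_width: 0.601
finger_force: 1.7
```

Contact at TCP z ≈ 134.9. I'll raise 3 mm and push towards the fence.

Emit:
play_rows --moves '[{"jaw": 0.4, "x": 0, "y": 0, "z": -0.003, "ax": 0, "ay": 0, "az": 0}, {"jaw": 0.4, "x": -0.006, "y": 0, "z": -0.003, "ax": 0, "ay": 0, "az": 0}, {"jaw": 0.4, "x": -0.012, "y": 0, "z": -0.003, "ax": 0, "ay": 0, "az": 0}, {"jaw": 0.4, "x": -0.015, "y": 0, "z": -0.003, "ax": 0, "ay": 0, "az": 0}, {"jaw": 0.4, "x": -0.018, "y": 0, "z": -0.003, "ax": 0, "ay": 0, "az": 0}, {"jaw": 0.4, "x": -0.021, "y": 0, "z": -0.003, "ax": 0, "ay": 0, "az": 0}, {"jaw": 0.4, "x": -0.024, "y": 0, "z": -0.003, "ax": 0, "ay": 0, "az": 0}, {"jaw": 0.4, "x": -0.027, "y": 0, "z": -0.003, "ax": 0, "ay": 0, "az": 0}, {"jaw": 0.4, "x": -0.03, "y": 0, "z": -0.003, "ax": 0, "ay": 0, "az": 0}, {"jaw": 0.4, "x": -0.033, "y": 0, "z": -0.003, "ax": 0, "ay": 0, "az": 0}, {"jaw": 0.4, "x": -0.036, "y": 0, "z": -0.003, "ax": 0, "ay": 0, "az": 0}, {"jaw": 0.4, "x": -0.036, "y": 0, "z": -0.003, "ax": 0, "ay": 0, "az": 0}]'

```text
clock: 4.82
eef_pos: [0.5757, -0.0124, 0.1373]
ee_rot: [-0.092, 0.996, -0.0, 0.0]
contact_force: [-0.0, -0.3, -0.5]
grip_width: 0.604
finger_force: 0.0
```

```bash
python3 -c "
from c import *
where()"
```

```text
t 4.82 chute [-134.3   37.6  137.3] F [-0.3  0.1 -0.5] w 0.60
turn [-0.01  0.05  0.01]
```

Emit:
play_rows --moves '[{"jaw": 0.4, "x": -0.001, "y": 0, "z": 0, "ax": 0, "ay": 0, "az": 0}, {"jaw": 0.4, "x": -0.002, "y": 0, "z": 0, "ax": 0, "ay": 0, "az": 0}, {"jaw": 0.4, "x": -0.003, "y": 0, "z": 0, "ax": 0, "ay": 0, "az": 0}]'

```text
clock: 5.07
eef_pos: [0.578, -0.012, 0.1374]
ee_rot: [-0.092, 0.996, -0.0, -0.0]
contact_force: [-1.7, 0.8, 0.7]
grip_width: 0.6
finger_force: 1.0
```

```bash
python3 -c "
from c import *
where()"
```

```text
t 5.07 chute [-134.3   35.3  137.4] F [1.1 1.6 0.7] w 0.60
turn [ 0.   -0.01  0.01]
```

Emit:
play_rows --moves '[{"jaw": 0.4, "x": -0.001, "y": 0, "z": 0, "ax": 0, "ay": 0, "az": 0}, {"jaw": 0.4, "x": -0.002, "y": 0, "z": 0, "ax": 0, "ay": 0, "az": 0}, {"jaw": 0.4, "x": -0.002, "y": 0, "z": 0, "ax": 0, "ay": 0, "az": 0}]'

```text
clock: 5.32
eef_pos: [0.5802, -0.0116, 0.1373]
ee_rot: [-0.092, 0.996, 0.0, 0.0]
contact_force: [-1.0, -1.0, -0.1]
grip_width: 0.602
finger_force: 0.6
```

Emit:
play_rows --moves '[{"jaw": 0.4, "x": -0.001, "y": 0, "z": 0, "ax": 0, "ay": 0, "az": 0}, {"jaw": 0.4, "x": -0.001, "y": 0, "z": 0, "ax": 0, "ay": 0, "az": 0}]'

```text
clock: 5.48
eef_pos: [0.5811, -0.0114, 0.1374]
ee_rot: [-0.092, 0.996, 0.0, 0.0]
contact_force: [-1.2, -0.9, 0.0]
grip_width: 0.604
finger_force: 0.6
```

```bash
python3 -c "
from c import *
where()"
```

```text
t 5.48 chute [-134.3   32.1  137.4] F [-0.7  1.3  0. ] w 0.60
turn [-0.    0.02  0.01]
```

Only sliding friction so far, so I'll keep going in small steps until the fence answers.

Emit:
play_rows --moves '[{"jaw": 0.4, "x": -0.001, "y": 0, "z": 0, "ax": 0, "ay": 0, "az": 0}, {"jaw": 0.4, "x": -0.002, "y": 0, "z": 0, "ax": 0, "ay": 0, "az": 0}]'

```text
clock: 5.65
eef_pos: [0.5829, -0.0111, 0.1373]
ee_rot: [-0.092, 0.996, -0.0, -0.0]
contact_force: [-5.2, -2.1, 0.5]
grip_width: 0.603
finger_force: 2.7
```

Emit:
play_rows --moves '[{"jaw": 0.4, "x": -0.001, "y": 0, "z": 0, "ax": 0, "ay": 0, "az": 0}, {"jaw": 0.4, "x": -0.001, "y": 0, "z": 0, "ax": 0, "ay": 0, "az": 0}]'

```text
clock: 5.82
eef_pos: [0.583, -0.0112, 0.1373]
ee_rot: [-0.093, 0.996, -0.0, -0.002]
contact_force: [-7.0, -2.7, 3.9]
grip_width: 0.6
finger_force: 3.6
```

```bash
python3 -c "
from c import *
where()
grab('wrist','w2.png')"
```

```text
t 5.82 chute [-134.4   30.2  137.3] F [-1.3  7.4  3.9] w 0.60
turn [-0.   -0.2   0.04]
```

View pics/w2.png

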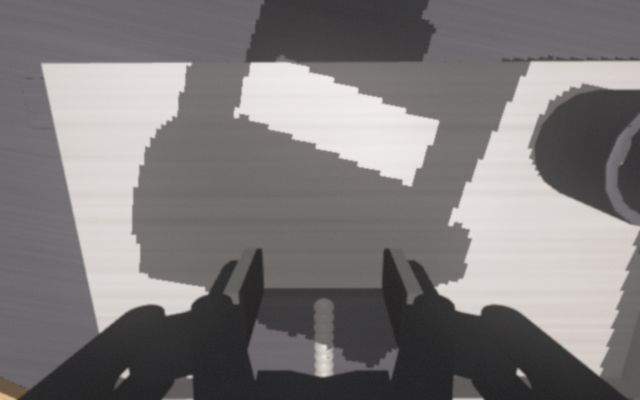

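The coupon is seated: the edge is parallel at row 289, the bead is at (323,340), and there is about 7 N of reaction. I'll press 1 mm more, then back off, rise, close the jaws and check from the top.

Emit:
play_rows --moves '[{"jaw": 0.4, "x": -0.001, "y": 0, "z": 0, "ax": 0, "ay": 0, "az": 0}, {"jaw": 0.4, "x": -0.001, "y": 0, "z": 0, "ax": 0, "ay": 0, "az": 0}, {"jaw": 0.4, "x": 0.01, "y": 0, "z": 0, "ax": 0, "ay": 0, "az": 0}, {"jaw": 0.4, "x": 0.025, "y": 0, "z": 0, "ax": 0, "ay": 0, "az": 0}, {"jaw": 0.4, "x": 0.025, "y": 0, "z": -0.03, "ax": 0, "ay": 0, "az": 0}, {"jaw": 1, "x": 0.025, "y": 0, "z": -0.06, "ax": 0, "ay": 0, "az": 0}, {"jaw": 1, "x": 0.025, "y": -0.04, "z": -0.07, "ax": 0, "ay": 0, "az": 0}, {"jaw": 1, "x": 0.025, "y": -0.08, "z": -0.07, "ax": 0, "ay": 0, "az": 0}, {"jaw": 1, "x": 0.0, "y": -0.1, "z": -0.07, "ax": 0, "ay": 0, "az": 0}, {"jaw": 1, "x": -0.03, "y": -0.11, "z": -0.07, "ax": 0, "ay": 0, "az": 0}, {"jaw": 1, "x": -0.036, "y": -0.11, "z": -0.07, "ax": 0, "ay": 0, "az": 0}, {"jaw": 1, "x": -0.036, "y": -0.11, "z": -0.07, "ax": 0, "ay": 0, "az": 0}]'

```text
clock: 6.87
eef_pos: [0.6411, -0.1128, 0.2071]
ee_rot: [-0.092, 0.996, 0.0, 0.001]
contact_force: [0.0, -0.6, -0.1]
grip_width: 0.002
finger_force: 0.0
```

```bash
python3 -c "
from c import *
where((-222,-7,150))
d=grab('top','top2.png'); s=grab('wrist','w3.png')
a=d['frame'][120:260,220:400]; b=s['frame']
o=np.zeros((560,640,3),np.uint8)
o=np.vstack([cv2.resize(a,(360,280),interpolation=cv2.INTER_CUBIC),cv2.resize(b,(360,225))]); cv2.imwrite('pics/mix.png',o[...,::-1])"
```

```text
t 6.87 chute [-244.9   -8.2  207.1] F [-0.6  0.1 -0.1] w 0.00
turn [-0.01  0.07 -0.  ]
shift [ 1.3 23.  57.1]
```

View pics/mix.png

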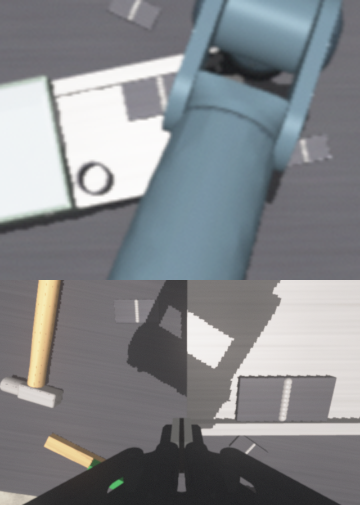

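The coupon now lies along the fence: in the wrist view it spans about cols 421–596, rows 172–248, with its lower edge on the fence line. I'll measure the tilt and its rear end.

```bash
python3 -c "
from c import *
d=dict(np.load('pics/w3.png.npz'))
T=lambda u,v,z:tochute(ray(d,u,v,z/1000)*1000).round(1)
g=cv2.cvtColor(d['frame'],cv2.COLOR_RGB2GRAY)
# row transitions at several cols
for u in (435,460,485,540,565,585):
    print(u,g[164:180,u].tolist(),g[240:258,u].tolist())
print(T(421,210,138),T(596,210,138),T(435,172,138),T(435,247,138))
print(g[210,410:430].tolist())"
```

```text
435 [235, 235, 234, 234, 234, 229, 205, 142, 93, 95, 115, 131, 136, 137, 137, 139] [128, 129, 127, 125, 125, 125, 125, 126, 122, 123, 117, 113, 109, 114, 136, 179, 214, 221]
460 [234, 235, 232, 228, 211, 165, 128, 100, 89, 97, 114, 131, 135, 135, 136, 137] [126, 127, 126, 124, 125, 123, 124, 123, 122, 121, 114, 105, 108, 116, 148, 190, 216, 221]
485 [231, 231, 231, 231, 229, 214, 159, 105, 90, 102, 120, 132, 136, 136, 135, 134] [125, 127, 126, 123, 122, 122, 123, 123, 121, 119, 109, 105, 106, 116, 146, 187, 214, 218]
540 [225, 225, 224, 225, 224, 214, 175, 120, 93, 99, 118, 127, 133, 131, 131, 129] [123, 121, 121, 119, 119, 121, 122, 119, 120, 118, 111, 103, 105, 119, 155, 198, 215, 217]
565 [225, 224, 224, 222, 206, 156, 111, 91, 93, 105, 118, 126, 127, 131, 128, 128] [121, 121, 119, 118, 121, 119, 119, 120, 119, 117, 114, 108, 110, 118, 153, 198, 216, 216]
585 [223, 225, 224, 222, 206, 159, 112, 91, 91, 105, 116, 124, 127, 128, 127, 126] [215, 216, 217, 218, 205, 168, 130, 112, 109, 106, 107, 109, 111, 124, 161, 199, 214, 215]
[-185.2   -4.6  138. ] [-80.3  -4.6 138. ] [-179.    18.8  138. ] [-174.6  -28.8  138. ]
[225, 225, 226, 226, 226, 225, 225, 226, 223, 212, 168, 112, 81, 88, 105, 122, 126, 129, 130, 129]
```

The edges are parallel with no bright gap at the fence, and the rear end is at x≈-184. Now I'll descend behind it with the jaws shut.

Emit:
play_rows --moves '[{"jaw": 1, "x": 0.001, "y": 0.023, "z": 0, "ax": 0, "ay": 0, "az": 0}, {"jaw": 1, "x": 0.001, "y": 0.023, "z": 0.03, "ax": 0, "ay": 0, "az": 0}, {"jaw": 1, "x": 0.001, "y": 0.023, "z": 0.05, "ax": 0, "ay": 0, "az": 0}, {"jaw": 1, "x": 0.001, "y": 0.023, "z": 0.06, "ax": 0, "ay": 0, "az": 0}, {"jaw": 1, "x": 0.001, "y": 0.023, "z": 0.06, "ax": 0, "ay": 0, "az": 0}, {"jaw": 1, "x": 0.001, "y": 0.023, "z": 0.06, "ax": 0, "ay": 0, "az": 0}]'

```text
clock: 7.47
eef_pos: [0.634, -0.0897, 0.1476]
ee_rot: [-0.093, 0.996, 0.0, -0.0]
contact_force: [-0.6, -0.4, 1.0]
grip_width: 0.001
finger_force: 0.0
```

Emit:
play_rows --moves '[{"jaw": 1, "x": 0, "y": 0, "z": 0.001, "ax": 0, "ay": 0, "az": 0}, {"jaw": 1, "x": 0, "y": 0, "z": 0.002, "ax": 0, "ay": 0, "az": 0}, {"jaw": 1, "x": 0, "y": 0, "z": 0.003, "ax": 0, "ay": 0, "az": 0}, {"jaw": 1, "x": 0, "y": 0, "z": 0.003, "ax": 0, "ay": 0, "az": 0}]'

```text
clock: 7.8
eef_pos: [0.6347, -0.0901, 0.145]
ee_rot: [-0.092, 0.996, -0.0, 0.001]
contact_force: [0.3, 0.5, 0.4]
grip_width: 0.004
finger_force: 0.0
```

Emit:
play_rows --moves '[{"jaw": 1, "x": 0, "y": 0, "z": 0.001, "ax": 0, "ay": 0, "az": 0}, {"jaw": 1, "x": 0, "y": 0, "z": 0.002, "ax": 0, "ay": 0, "az": 0}, {"jaw": 1, "x": 0, "y": 0, "z": 0.002, "ax": 0, "ay": 0, "az": 0}]'

```text
clock: 8.05
eef_pos: [0.6342, -0.0899, 0.1421]
ee_rot: [-0.092, 0.996, 0.0, -0.0]
contact_force: [-0.4, -0.1, -0.6]
grip_width: 0.003
finger_force: 0.0
```

```bash
python3 -c "
from c import *
where()"
```

```text
t 8.05 chute [-221.3   -5.6  142.1] F [ 0.   0.4 -0.6] w 0.00
turn [ 0.01 -0.02  0.  ]
```

Emit:
play_rows --moves '[{"jaw": 1, "x": 0, "y": 0, "z": 0.001, "ax": 0, "ay": 0, "az": 0}, {"jaw": 1, "x": 0, "y": 0, "z": 0.002, "ax": 0, "ay": 0, "az": 0}, {"jaw": 1, "x": 0, "y": 0, "z": 0.002, "ax": 0, "ay": 0, "az": 0}]'

```text
clock: 8.3
eef_pos: [0.6342, -0.0899, 0.14]
ee_rot: [-0.092, 0.996, 0.0, -0.0]
contact_force: [0.2, 0.3, -0.6]
grip_width: 0.001
finger_force: 0.0
```

Emit:
play_rows --moves '[{"jaw": 1, "x": 0, "y": 0, "z": 0.001, "ax": 0, "ay": 0, "az": 0}, {"jaw": 1, "x": 0, "y": 0, "z": 0.002, "ax": 0, "ay": 0, "az": 0}, {"jaw": 1, "x": 0, "y": 0, "z": 0.002, "ax": 0, "ay": 0, "az": 0}]'

```text
clock: 8.55
eef_pos: [0.6343, -0.0899, 0.1382]
ee_rot: [-0.092, 0.996, 0.0, -0.0]
contact_force: [0.4, -0.3, -0.3]
grip_width: 0.002
finger_force: 0.0
```

Emit:
play_rows --moves '[{"jaw": 1, "x": 0, "y": 0, "z": 0.001, "ax": 0, "ay": 0, "az": 0}, {"jaw": 1, "x": 0, "y": 0, "z": 0.001, "ax": 0, "ay": 0, "az": 0}]'

```text
clock: 8.72
eef_pos: [0.6345, -0.09, 0.1381]
ee_rot: [-0.092, 0.996, -0.0, -0.0]
contact_force: [-2.0, -0.1, 4.0]
grip_width: 0.001
finger_force: 2.1
```

Emit:
play_rows --moves '[{"jaw": 1, "x": 0, "y": 0, "z": -0.003, "ax": 0, "ay": 0, "az": 0}, {"jaw": 1, "x": 0, "y": 0.01, "z": -0.003, "ax": 0, "ay": 0, "az": 0}, {"jaw": 1, "x": 0, "y": 0.018, "z": -0.003, "ax": 0, "ay": 0, "az": 0}, {"jaw": 1, "x": 0, "y": 0.022, "z": -0.003, "ax": 0, "ay": 0, "az": 0}, {"jaw": 1, "x": 0, "y": 0.026, "z": -0.003, "ax": 0, "ay": 0, "az": 0}, {"jaw": 1, "x": 0, "y": 0.03, "z": -0.003, "ax": 0, "ay": 0, "az": 0}, {"jaw": 1, "x": 0, "y": 0.035, "z": -0.003, "ax": 0, "ay": 0, "az": 0}, {"jaw": 1, "x": 0, "y": 0.04, "z": -0.003, "ax": 0, "ay": 0, "az": 0}, {"jaw": 1, "x": 0, "y": 0.045, "z": -0.003, "ax": 0, "ay": 0, "az": 0}, {"jaw": 1, "x": 0, "y": 0.05, "z": -0.003, "ax": 0, "ay": 0, "az": 0}, {"jaw": 1, "x": 0, "y": 0.055, "z": -0.003, "ax": 0, "ay": 0, "az": 0}, {"jaw": 1, "x": 0, "y": 0.06, "z": -0.003, "ax": 0, "ay": 0, "az": 0}]'

```text
clock: 9.72
eef_pos: [0.6231, -0.0306, 0.1402]
ee_rot: [-0.092, 0.996, -0.0, -0.0]
contact_force: [-1.0, -2.4, -0.9]
grip_width: -0.002
finger_force: 0.8
```

```bash
python3 -c "
from c import *
where()
grab('wrist','w4.png')"
```

```text
t 9.72 chute [-160.9   -5.6  140.2] F [-2.2  1.4 -0.9] w -0.00
turn [-0.   -0.02  0.01]
```

View pics/w4.png

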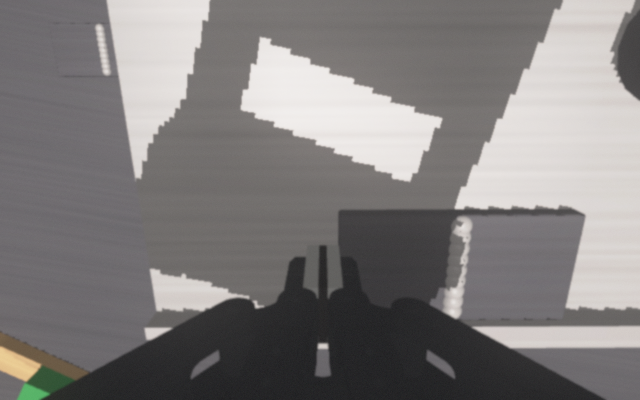

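The coupon is still flat on the fence: its upper edge is level at row ~210 and its rear is at col 339, touching the fingers. I'll continue.

Emit:
play_rows --moves '[{"jaw": 1, "x": 0, "y": 0.005, "z": 0, "ax": 0, "ay": 0, "az": 0}, {"jaw": 1, "x": 0, "y": 0.01, "z": 0, "ax": 0, "ay": 0, "az": 0}, {"jaw": 1, "x": 0, "y": 0.015, "z": 0, "ax": 0, "ay": 0, "az": 0}, {"jaw": 1, "x": 0, "y": 0.02, "z": 0, "ax": 0, "ay": 0, "az": 0}, {"jaw": 1, "x": 0, "y": 0.025, "z": 0, "ax": 0, "ay": 0, "az": 0}, {"jaw": 1, "x": 0, "y": 0.03, "z": 0, "ax": 0, "ay": 0, "az": 0}, {"jaw": 1, "x": 0, "y": 0.035, "z": 0, "ax": 0, "ay": 0, "az": 0}, {"jaw": 1, "x": 0, "y": 0.04, "z": 0, "ax": 0, "ay": 0, "az": 0}, {"jaw": 1, "x": 0, "y": 0.045, "z": 0, "ax": 0, "ay": 0, "az": 0}, {"jaw": 1, "x": 0, "y": 0.05, "z": 0, "ax": 0, "ay": 0, "az": 0}]'

```text
clock: 10.6
eef_pos: [0.6139, 0.0185, 0.1404]
ee_rot: [-0.092, 0.996, -0.0, -0.0]
contact_force: [-2.1, -3.1, 0.4]
grip_width: 0.004
finger_force: 1.5
```

Emit:
play_rows --moves '[{"jaw": 1, "x": 0, "y": 0.003, "z": 0, "ax": 0, "ay": 0, "az": 0}, {"jaw": 1, "x": 0, "y": 0.006, "z": 0, "ax": 0, "ay": 0, "az": 0}, {"jaw": 1, "x": 0, "y": 0.009, "z": 0, "ax": 0, "ay": 0, "az": 0}, {"jaw": 1, "x": 0, "y": 0.012, "z": 0, "ax": 0, "ay": 0, "az": 0}]'

```text
clock: 10.93
eef_pos: [0.6118, 0.0301, 0.1403]
ee_rot: [-0.092, 0.996, -0.0, -0.0]
contact_force: [-1.9, -3.8, -0.2]
grip_width: 0.001
finger_force: 1.7
```

```bash
python3 -c "
from c import *
where()"
```

```text
t 10.93 chute [-99.1  -5.7 140.3] F [-3.4  2.5 -0.2] w 0.00
turn [-0.01 -0.01 -0.  ]
```

Emit:
play_rows --moves '[{"jaw": 1, "x": 0, "y": 0.004, "z": 0, "ax": 0, "ay": 0, "az": 0}, {"jaw": 1, "x": 0, "y": 0.008, "z": 0, "ax": 0, "ay": 0, "az": 0}, {"jaw": 1, "x": 0, "y": 0.012, "z": 0, "ax": 0, "ay": 0, "az": 0}, {"jaw": 1, "x": 0, "y": 0.016, "z": 0, "ax": 0, "ay": 0, "az": 0}, {"jaw": 1, "x": 0, "y": 0.02, "z": 0, "ax": 0, "ay": 0, "az": 0}, {"jaw": 1, "x": 0, "y": 0.024, "z": 0, "ax": 0, "ay": 0, "az": 0}, {"jaw": 1, "x": 0, "y": 0.028, "z": 0, "ax": 0, "ay": 0, "az": 0}, {"jaw": 1, "x": 0, "y": 0.032, "z": 0, "ax": 0, "ay": 0, "az": 0}]'

```text
clock: 11.6
eef_pos: [0.6059, 0.0619, 0.1403]
ee_rot: [-0.092, 0.996, 0.0, -0.0]
contact_force: [-1.6, -3.5, -0.7]
grip_width: 0.002
finger_force: 1.8
```

```bash
python3 -c "
from c import *
where()
grab('scene','s4.png')
d=dict(np.load('pics/s4.png.npz'));w=imaging.get_image('wrist')['frame']
o=np.vstack([cv2.resize(d['frame'][90:260,270:450],(510,482)),])
cv2.imwrite('pics/s4c.png',np.hstack([cv2.resize(d['frame'][90:260,270:450],(400,378)),cv2.resize(w,(400,250))[:, :] if 0 else cv2.copyMakeBorder(cv2.resize(w,(400,250)),0,128,0,0,cv2.BORDER_CONSTANT)])[...,::-1])"
```

```text
t 11.60 chute [-66.8  -5.7 140.3] F [-3.1  2.3 -0.7] w 0.00
turn [ 0.   -0.    0.01]
```

View pics/s4c.png

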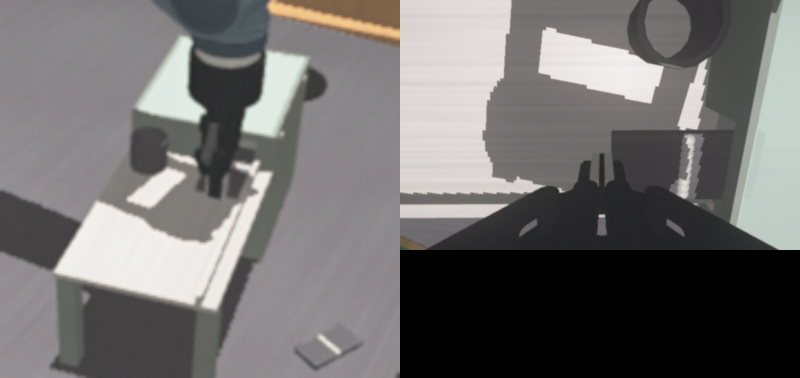

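The coupon is entering the slot and pushing the flap open, with its rear against the fingers. I'll advance in smaller portions, watching force, until it tips in.

Emit:
play_rows --moves '[{"jaw": 1, "x": 0, "y": 0.003, "z": 0, "ax": 0, "ay": 0, "az": 0}, {"jaw": 1, "x": 0, "y": 0.006, "z": 0, "ax": 0, "ay": 0, "az": 0}, {"jaw": 1, "x": 0, "y": 0.009, "z": 0, "ax": 0, "ay": 0, "az": 0}, {"jaw": 1, "x": 0, "y": 0.012, "z": 0, "ax": 0, "ay": 0, "az": 0}, {"jaw": 1, "x": 0, "y": 0.015, "z": 0, "ax": 0, "ay": 0, "az": 0}]'

```text
clock: 12.12
eef_pos: [0.6033, 0.0765, 0.1404]
ee_rot: [-0.092, 0.996, 0.0, 0.0]
contact_force: [0.9, -2.0, -0.3]
grip_width: 0.005
finger_force: 1.0
```

Emit:
play_rows --moves '[{"jaw": 1, "x": 0, "y": 0.003, "z": 0, "ax": 0, "ay": 0, "az": 0}, {"jaw": 1, "x": 0, "y": 0.006, "z": 0, "ax": 0, "ay": 0, "az": 0}, {"jaw": 1, "x": 0, "y": 0.008, "z": 0, "ax": 0, "ay": 0, "az": 0}, {"jaw": 1, "x": 0, "y": 0.008, "z": 0, "ax": 0, "ay": 0, "az": 0}]'

```text
clock: 12.45
eef_pos: [0.6018, 0.0846, 0.1405]
ee_rot: [-0.093, 0.996, 0.0, 0.0]
contact_force: [-0.2, -0.2, -0.1]
grip_width: -0.001
finger_force: 0.0
```

```bash
python3 -c "
from c import *
where()
d=grab('scene','s5.png')
w=grab('wrist','w5.png')['frame']
cv2.imwrite('pics/s5c.png',np.hstack([cv2.resize(d['frame'][90:260,270:450],(400,378)),cv2.copyMakeBorder(cv2.resize(w,(400,250)),0,128,0,0,cv2.BORDER_CONSTANT)])[...,::-1])"
```

```text
t 12.45 chute [-43.7  -5.8 140.5] F [-0.2  0.2 -0.1] w -0.00
turn [0.03 0.02 0.02]
```

View pics/s5c.png

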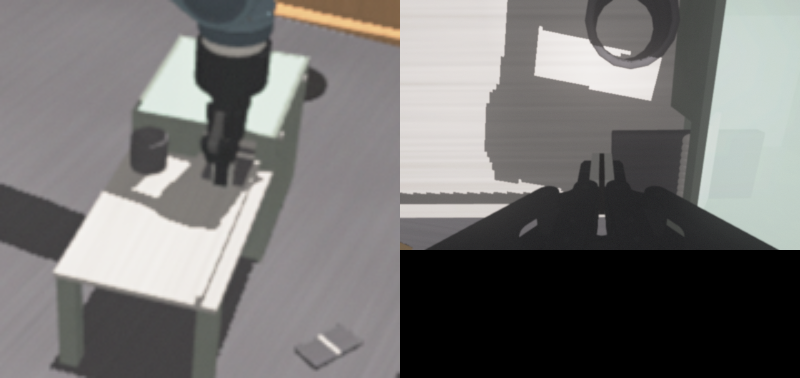

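The rear half is still on the tray. I'll keep going in small steps.

Emit:
play_rows --moves '[{"jaw": 1, "x": 0, "y": 0.003, "z": 0, "ax": 0, "ay": 0, "az": 0}, {"jaw": 1, "x": 0, "y": 0.006, "z": 0, "ax": 0, "ay": 0, "az": 0}, {"jaw": 1, "x": 0, "y": 0.009, "z": 0, "ax": 0, "ay": 0, "az": 0}]'

```text
clock: 12.8
eef_pos: [0.6002, 0.0929, 0.1405]
ee_rot: [-0.092, 0.996, -0.0, 0.0]
contact_force: [-0.5, -2.0, 0.7]
grip_width: 0.001
finger_force: 1.7
```

```bash
python3 -c "
from c import *
where()
w=grab('wrist','w6.png')
T=lambda u,v,z:tochute(ray(w,u,v,z/1000)*1000).round(1)
g=cv2.cvtColor(w['frame'],cv2.COLOR_RGB2GRAY)
for v in (222,245,270):print(g[v,330:360:2].tolist(), g[v,400:520:6].tolist())
print(T(339,212,138),T(476,212,138))"
```

```text
t 12.80 chute [-35.3  -5.8 140.5] F [-1.9  0.9  0.7] w 0.00
turn [-0.03  0.01 -0.  ]
[114, 112, 113, 112, 80, 64, 66, 68, 68, 67, 66, 68, 65, 67, 64] [66, 67, 66, 67, 67, 69, 74, 82, 87, 95, 101, 222, 220, 220, 220, 207, 209, 208, 207, 207]
[104, 104, 103, 104, 82, 65, 64, 65, 64, 64, 63, 62, 63, 63, 65] [62, 66, 65, 66, 67, 68, 79, 82, 93, 94, 204, 220, 219, 220, 210, 207, 207, 206, 206, 205]
[100, 101, 101, 99, 100, 92, 51, 44, 43, 42, 45, 43, 42, 45, 53] [64, 61, 65, 65, 65, 67, 81, 80, 93, 95, 219, 218, 218, 218, 206, 205, 206, 207, 206, 205]
[-28.8  19.  138. ] [ 26.7  19.  138. ]
```

Emit:
play_rows --moves '[{"jaw": 1, "x": 0, "y": 0.003, "z": 0, "ax": 0, "ay": 0, "az": 0}, {"jaw": 1, "x": 0, "y": 0.006, "z": 0, "ax": 0, "ay": 0, "az": 0}, {"jaw": 1, "x": 0, "y": 0.009, "z": 0, "ax": 0, "ay": 0, "az": 0}, {"jaw": 1, "x": 0, "y": 0.009, "z": 0, "ax": 0, "ay": 0, "az": 0}, {"jaw": 1, "x": 0, "y": 0.009, "z": 0, "ax": 0, "ay": 0, "az": 0}]'

```text
clock: 13.27
eef_pos: [0.5985, 0.1023, 0.1406]
ee_rot: [-0.093, 0.996, 0.0, 0.0]
contact_force: [-0.3, -0.7, 2.0]
grip_width: 0.003
finger_force: 1.4
```

```bash
python3 -c "
from c import *
where()
d=grab('scene','s7.png')
w=grab('wrist','w7.png')['frame']
cv2.imwrite('pics/s7c.png',np.hstack([cv2.resize(d['frame'][110:220,300:420],(400,367)),cv2.copyMakeBorder(cv2.resize(w,(400,250)),0,117,0,0,cv2.BORDER_CONSTANT)])[...,::-1])"
```

```text
t 13.27 chute [-25.8  -5.8 140.6] F [-0.6  0.4  2. ] w 0.00
turn [0.04 0.02 0.02]
```

View pics/s7c.png

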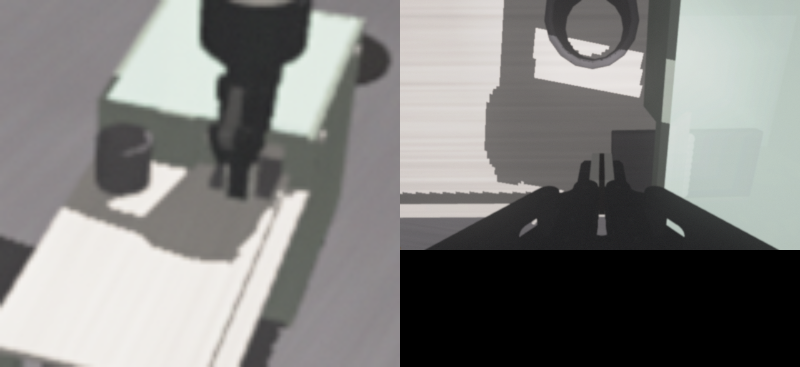

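The fingers now feel +2 N upward: the wider part of the fingers overhangs the coupon's raised rear and holds it from tipping. Its centre is about 20 mm past the edge, so backing off should let it drop.

Emit:
play_rows --moves '[{"jaw": 1, "x": 0, "y": -0.02, "z": 0, "ax": 0, "ay": 0, "az": 0}, {"jaw": 1, "x": 0, "y": -0.05, "z": 0, "ax": 0, "ay": 0, "az": 0}, {"jaw": 1, "x": 0, "y": -0.08, "z": 0, "ax": 0, "ay": 0, "az": 0}, {"jaw": 1, "x": 0, "y": -0.11, "z": 0, "ax": 0, "ay": 0, "az": 0}, {"jaw": 1, "x": 0, "y": -0.14, "z": 0, "ax": 0, "ay": 0, "az": 0}, {"jaw": 1, "x": 0, "y": -0.17, "z": 0, "ax": 0, "ay": 0, "az": 0}, {"jaw": 1, "x": 0, "y": -0.19, "z": -0.03, "ax": 0, "ay": 0, "az": 0}, {"jaw": 1, "x": 0, "y": -0.2, "z": -0.06, "ax": 0, "ay": 0, "az": 0}, {"jaw": 1, "x": 0, "y": -0.2, "z": -0.09, "ax": 0, "ay": 0, "az": 0}, {"jaw": 1, "x": 0, "y": -0.2, "z": -0.1, "ax": 0, "ay": 0, "az": 0}, {"jaw": 1, "x": 0, "y": -0.2, "z": -0.1, "ax": 0, "ay": 0, "az": 0}, {"jaw": 1, "x": 0, "y": -0.2, "z": -0.1, "ax": 0, "ay": 0, "az": 0}]'

```text
clock: 14.37
eef_pos: [0.635, -0.0943, 0.2394]
ee_rot: [-0.093, 0.996, 0.0, -0.0]
contact_force: [0.2, 0.1, -0.9]
grip_width: 0.002
finger_force: 0.0
```

```bash
python3 -c "
from c import *
where()
d=grab('scene','s8.png')['frame'];t=grab('top','t8.png')['frame']
w=grab('wrist','w8.png')['frame']
cv2.imwrite('pics/s8c.png',np.hstack([cv2.resize(d[90:240,290:450],(400,375),interpolation=cv2.INTER_CUBIC),np.vstack([cv2.resize(t[130:250,160:360],(400,240),interpolation=cv2.INTER_CUBIC),cv2.resize(w[:216],(400,135))])])[...,::-1])"
```

```text
t 14.37 chute [-225.7   -5.5  239.4] F [ 0.1 -0.3 -0.9] w 0.00
turn [ 0.05 -0.03  0.03]
```

View pics/s8c.png

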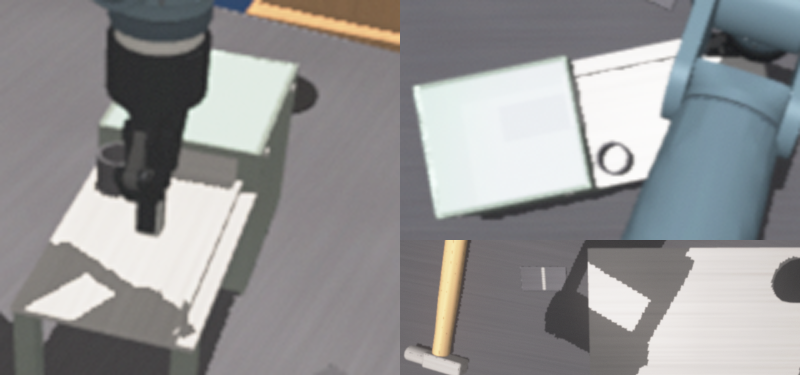

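The coupon has left the tray. The top view shows it faintly through the clear roof, inside the box at crop (535,120), and the flap fills the slot. I'll let a second pass, then check by numbers only.

Emit:
play_rows --moves '[{"jaw": 1, "x": 0, "y": 0, "z": 0, "ax": 0, "ay": 0, "az": 0}, {"jaw": 1, "x": 0, "y": 0, "z": 0, "ax": 0, "ay": 0, "az": 0}, {"jaw": 1, "x": 0, "y": 0, "z": 0, "ax": 0, "ay": 0, "az": 0}, {"jaw": 1, "x": 0, "y": 0, "z": 0, "ax": 0, "ay": 0, "az": 0}, {"jaw": 1, "x": 0, "y": 0, "z": 0, "ax": 0, "ay": 0, "az": 0}, {"jaw": 1, "x": 0, "y": 0, "z": 0, "ax": 0, "ay": 0, "az": 0}, {"jaw": 1, "x": 0, "y": 0, "z": 0, "ax": 0, "ay": 0, "az": 0}, {"jaw": 1, "x": 0, "y": 0, "z": 0, "ax": 0, "ay": 0, "az": 0}, {"jaw": 1, "x": 0, "y": 0, "z": 0, "ax": 0, "ay": 0, "az": 0}, {"jaw": 1, "x": 0, "y": 0, "z": 0, "ax": 0, "ay": 0, "az": 0}, {"jaw": 1, "x": 0, "y": 0, "z": 0, "ax": 0, "ay": 0, "az": 0}, {"jaw": 1, "x": 0, "y": 0, "z": 0, "ax": 0, "ay": 0, "az": 0}]'

```text
clock: 15.52
eef_pos: [0.6353, -0.0949, 0.2403]
ee_rot: [-0.092, 0.996, -0.0, 0.0]
contact_force: [0.2, -0.4, 0.4]
grip_width: 0.004
finger_force: 0.0
```

```bash
python3 -c "
from c import *
L=lambda f:dict(np.load('pics/'+f+'.npz'))
a=L('top0.png');b=grab('top','t9.png');s0=L('sc0.png');s=grab('scene','s9.png');s8=L('s8.png')
df=cv2.absdiff(a['frame'],b['frame']).max(2); m=np.zeros_like(df); m[155:240,168:248]=df[155:240,168:248]>6
c=big(m); cc=[ (tochute(ray(b,*q,.016)*1000)) for q in c[:,0]]; cc=np.array(cc); print('in box chute min/max',cc.min(0).round(),cc.max(0).round(),len(c))
# flap area in scene, initial vs now
q=np.array([proj(s,(O+C@np.array(p,float))/1000) for p in((4,-25,134),(4,33,134),(4,33,163),(4,-25,163))])
k=np.zeros(df.shape,np.uint8); cv2.fillConvexPoly(k,q.astype(np.int32),1)
for n,f in(('0vs9',s0),('8vs9',s8)): e=cv2.absdiff(f['frame'],s['frame']).max(2)[k>0]; print(n,e.mean().round(1),np.percentile(e,90))
print(q.round())
pm=cv2.absdiff(a['frame'],b['frame']).max(2); u=proj(a,(.511,.077,.168)).astype(int); print('pipe diff',pm[u[1]-10:u[1]+10,u[0]-10:u[0]+10].mean().round(1))"
```

```text
in box chute min/max [199. -80.  16.] [208. -75.  16.] 10
0vs9 8.6 20.200000000000017
8vs9 1.2 2.0
[[382. 163.]
 [359. 159.]
 [360. 149.]
 [383. 153.]]
pipe diff 3.5
```

```bash
python3 -c "
from c import *
L=lambda f:dict(np.load('pics/'+f+'.npz'))
a=L('top0.png');b=L('t9.png')
g=lambda d:cv2.cvtColor(d['frame'],cv2.COLOR_RGB2GRAY).astype(int)
D=g(a)-g(b); print(D[172:208:4,200:250:4])
m=np.zeros(D.shape,np.uint8); m[165:210,195:247]=np.abs(D[165:210,195:247])>=3
m=cv2.morphologyEx(m,cv2.MORPH_OPEN,np.ones((3,3),np.uint8)); c=big(m)
for z in(.016,): cc=np.array([tochute(ray(b,*q,z)*1000) for q in c[:,0].astype(float)]);print(cc.min(0).round(),cc.max(0).round(),rectworld(b,c,z))
s0=g(L('sc0.png'));s9=g(L('s9.png'))
print(s0[148:166:2,356:388:3]);print(s9[148:166:2,356:388:3])"
```

```text
[[-3 -3 -3 -3 -4 -4 -3 -4 -2 -3 -2 -3 -4]
 [-3 -2 -4 -4 -3 -3 -3 -3 -2 -3 -2 -4 -3]
 [-3 -3 -2 -3 -3 -2  2  2  3  3  4 -4 -5]
 [-2 -3 -1  2  3  3  3  3  3  3  3 -1 -4]
 [-3 -3 -2  2  3  3  2  2  3  3  3  1 -6]
 [-3 -3 -3  2  2  2  2  2  2  2  2  1 -5]
 [-3 -4 -3  2  1  3  3  2  2 -1 -2 -3 -5]
 [-4 -2 -2  0 -1 -2 -3 -3 -3 -2 -3 -3 -4]
 [-3 -4 -3 -3 -3 -2 -3 -2 -3 -3 -3 -3 -3]]
[ 63. -87.  16.] [175.   5.  16.] ((599.6, 249.3), (102.2, 87.9), 89.28)
[[ 96  95  98  95  97 109 144 178 211 223 228]
 [ 96  96 123 117 108 100  95  94  98 123 157]
 [ 97  99 126 125 125 123 120 114 105  98  94]
 [ 97  99 125 125 124 124 125 124 125 124  95]
 [ 96 101 125 123 124 124 124 124 125 126  96]
 [ 95 106 124 127 125 126 125 125 124 124  96]
 [117 124 118 119 123 122 125 125 125 123  95]
 [233 233 197 163 125 121 119 121 123 132 159]
 [232 232 233 233 233 221 192 163 120 192 160]]
[[ 47  47  74  97  99 110 148 184 218 228 233]
 [ 45  45 104 120 112 102  97  97 102 126 162]
 [ 46  43 119 128 126 128 124 117 109 101  95]
 [ 46  42 128 128 128 128 128 128 127 127  98]
 [ 45  43 128 128 128 127 126 127 129 129  98]
 [ 47  86 128 128 129 129 128 127 128 126 100]
 [ 45 120 122 123 125 126 129 130 128 127  97]
 [ 42 226 203 169 128 124 123 123 126 138 164]
 [ 57 238 237 236 236 225 198 168 123 197 165]]
```

The flap pixels match the start picture, so it is shut. The coupon patch lies wholly inside the box (cols 212–242), and the pipe hasn't moved. Handing in.

```bash
python3 -c "
from cell import workorder
print(workorder.job_done())"
```

```text
the job is handed in; nothing more can be done
None
```

I pushed the coupon flat against the fence, then along it through the flap into the box; the flap is shut again, the pipe stub is unmoved, and the arm went nowhere near the hammer or spray can. I handed the job in at about 15.6 s, having viewed 11 pictures, one over the limit of 10.

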